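# Empty tin through the recycling caddy's sprung flap

### The job

Put the small empty tin that stands on the ledge of the white caddy into the caddy: with one finger push the sprung flap open and keep it open, while the other finger pushes the tin off the ledge and in, then let the flap close over it. Only push: do not pinch, lift or carry the tin, do not shove the flap open with the tin, and leave everything else on the worktop where it stands.

Things in the scene. Friction and masses are not known exactly. Their poses are not given: they have to be found in the camera images.
- caddy: White step-shaped caddy, fixed, 308 mm long, 170 wide, 185 high. Origin on the worktop below the middle of the ledge's far edge; x points from the ledge into the caddy (away from the robot, yaw within 0.35 rad), z up. Ledge: level step 120 mm up, x = -140 to 0 mm, side rails 10 mm high at y = +-82 mm. Beyond x = 0 it is hollow to x = 162 mm, y = +-79 mm, floor 6 mm up; the flap closes it.
- ledge_edge (a point): Middle of the far edge of the ledge, on its top surface (caddy x = 0, y = 0, z = 120 mm), where the tin drops off into the caddy.
- flap_hinge (a point): Middle of the flap's hinge, a level bar across the caddy at caddy x = 115, z = 177 mm, under the front border of the hood (x = 115 to 168 mm, top 185 mm up). A finger must stay on the ledge's side of it, short of x = 110 mm. The cheeks beside the flap (inside y = +-79 mm) slope with it, about 6 mm higher.
- flap_edge (a point): Middle of the flap's free lower edge. The flap is a plain steel plate 5 mm thick, 150 mm wide, 119 mm long; shut, it slopes up at 28 degrees from this edge (caddy x = 4, z = 119 mm) to its hinge.
- flap (a joint): Flap angle: 0 = shut; grows as the free edge swings down and inward, to 1.1 rad. Sprung shut, 0.30 N m at 0 to 0.40 N m at 0.8 rad; closes by itself. An upright finger with its tip some 10 mm above ledge level, moved in caddy +x, slides along it and pushes it down; with the finger's far side at x = 80 mm it is open about 0.4 rad, at 100 mm about 0.75 (the tin passes freely from 0.6).
- tin_center (a point): Centre (half-way up, 20 mm above its foot) of the small tin: bare metal with a plain brown paper band, upright cylinder 42 mm in diameter, 40 mm high, about 60 g, standing on the caddy's ledge 70 to 105 mm before its far edge and up to 30 mm to either side of the middle. Pushed low it slides upright; it topples in once its centre passes the edge.
- spice_jar: Bystander: spice jar with a red lid, 45 mm across, 106 mm high, on the worktop left of the ledge. Origin under its foot.
- onion: Bystander: red onion, about 56 mm across, 61 mm high, on the worktop right of the ledge. Origin at its underside.
- big_tin: Bystander: large tin, 75 mm in diameter, 58 mm high, on the worktop to the right behind. Origin under its foot.
- mug: Bystander: white mug, 84 mm across, 88 mm high, near the worktop's front edge at the left. Origin at its underside.
There are look-alikes about, which are no part of the job. Leave any purple look-alike of the part that bears tin_center alone.

How it is judged:
By the outcome, as a careful person would: the job done as asked, in the order asked, and still so for the second after the job is handed in, with the robot touching nothing.
It also fails if it takes over 32 s, if anything falls off the work surface, if the arm or the gripper's body presses on something with over 40 N, if the wrist force passes 120 N, or if a joint passes its speed limit or range.

### The arm

A 7-joint arm with a two-finger parallel gripper is mounted at the origin on a cart in front of the work surface, level with it; the furniture and walls round the work are solid. World frame = base frame: x ahead of the robot, y to its left, z up, the work surface at z = 0. Lengths are in m, angles in rad, forces in N, time in s.
With the tool pointing down it reaches from about 0.425 to 0.925 m from the base axis. Payload 6.8 kg.
Tool frame: the origin (TCP) lies between the finger pads; the fingertips stand 11 mm ahead of it and the grasp point (between the pads) lies 8 mm behind it; z points along the fingers, y is the line along which they close (so a half turn about z gives the same grasp; the last joint's range is limited). The gripper opens to 85 mm and grips with 20 to 120 N. Pads are 22 mm wide; open, the fingers measure 114 mm over their backs; the gripper's body (76 mm by 85 mm) begins 54 mm behind the grasp point. The pads swing forward as they close: fully open they stand 13 mm farther back than shut.
Start: joints at [-0.108, 0.477, 0.022, 1.555, -0.011, 1.109, -0.083], TCP at [0.675, 0, 0.242] pointing down, gripper open.
Joint ranges: [-2.96, 2.96], [-0.34, 2.1], [-1.41, 1.46], [0.24, 2.44], [-1.37, 4.51], [0.17, 1.92], [-2.96, 2.96]. Speed limits (rad/s): [2.39, 2.39, 3.14, 3.14, 3.14, 3.14, 3.14].

### API

Orientations are given as a rotation vector (axis times angle).
In Python, from bench import r gives the robot as it stands.
- The arm moves only by the tool send_rows, never from a script. Its argument "deltas" is a list of rows, each an object of numbers: "dx", "dy", "dz": the shift along the world's x, y, z in mm; "rx", "ry", "rz": the turn, a rotation vector about the world's x, y, z in degrees. A call has 1 to 5 rows; each row is the pose to reach, as a shift and turn from the pose commanded when the call began; what a row does not reach only later rows make up. A row lasts 1/12 s, in which the tool goes at most 41.7 mm and 7.16 degrees, less where a joint would pass 70% of its speed; a pose out of reach is approached as far as the arm can. A call with a gripper value outside its range is refused whole. "jaw" is the finger opening in mm, from 0 to 85.4, set as the call begins (left out, the last holds). The fingers move at their own pace and stop on an object; "newtons" is the grip in N (left out, the last holds). Time passes only in rows, so rows that repeat a pose let the fingers close. It gives the time, the measured TCP pose, the force, the opening and the grip force at its end, in the units of the state.
- r.get_obs(): the state, without advancing time (a new reading comes with each control period).
- r.grab_frame(name): name is "scene" or "side" or "wrist"; returns a dict with "frame" (480x640x3 uint8, blue, green, red), "z_map" (480x640 float32, m along the optical axis (not along the pixel's ray), 0 where there is no reading), "vertical_fov" (degrees; the focal length in pixels is half the picture's height over the tangent of half this angle, whatever the lens; pixels are square), "cx", "cy" (the principal point, pixels), "xyz" and "orientation" of the camera in the world. Camera axes: x right, y down, z forward; pixel columns grow to the right and rows downward; lengths in m; the calibration is good to about 2 mm. A picture is of the moment at which its call begins.
- r.hand_in(): hands the job in; it is judged then, once.
The state is a dict: "clock": time; "joints": joint angles; "qvel": joint speeds; "tau": joint torques, N m; "tcp_pos": TCP position; "orientation": TCP orientation; "contact_force": force on the tool from outside, world axes, zero at the start; "moment": the same for the moment, N m; "grip_width": finger opening in m; "gripper_force": force on a finger pad.
Only numpy, scipy, OpenCV 4.12 (cv2) and the standard library are available. Lean on these libraries where they do the work, as an engineer would, in place of code of your own. Each camera call takes 0.05 s, during which the arm holds its last target. There are 200 camera calls.

## Working session

There is one attempt and no reset: what is moved stays moved. The work goes in short steps, Python scripts to look and compute and a tool call to move; the robot and the scene stay as the last step left them, time stands still between calls to the robot, and variables do not carry over. Pictures are saved under pics/ and viewed, at most 10 in all, crops included, and the job is handed in when it is done.

Besides the shell and the picture viewer there is one more tool, called after "Request:" as name([rows], argument=value, ...), one row to a line, values as JSON. send_rows: Moves the arm, as the interface text tells. Its arguments: {"type":"object","properties":{"deltas":{"type":"array","items":{"type":"object","properties":{"dx":{"type":"number"},"dy":{"type":"number"},"dz":{"type":"number"},"rx":{"type":"number"},"ry":{"type":"number"},"rz":{"type":"number"}}}},"jaw":{"type":"number"},"newtons":{"type":"number"}},"required":["deltas"]}

```bash
mkdir -p pics; ls; cat > h.py <<'E'
import numpy as np,cv2
from scipy.spatial.transform import Rotation as R
from bench import r
def grab(n):
    f=r.grab_frame(n); f['R']=R.from_rotvec(f['orientation']).as_matrix() if np.size(f['orientation'])==3 else np.array(f['orientation'])
    f['f']=240/np.tan(np.radians(f['vertical_fov'])/2); return f
def cloud(f):
    v,u=np.mgrid[:480,:640]; z=f['z_map']
    P=np.stack([(u-f['cx'])/f['f']*z,(v-f['cy'])/f['f']*z,z],-1)
    return P@f['R'].T+np.array(f['xyz'])
E
python3 - <<'E'
from h import *
import pickle
for n in ['scene','side','wrist']:
    f=grab(n); cv2.imwrite(f'pics/{n}0.png',f['frame']); pickle.dump(f,open(n+'0.pkl','wb'))
    print(n,f['xyz'],f['orientation'],f['f'])
o=r.get_obs();print(o)
a=[cv2.imread(f'pics/{n}0.png') for n in ['scene','side']]
E
```

```text
pics
scene [-0.44877827  0.54638678  0.62326259] [-1.21875907  1.92307602 -1.22834892] 547.7942326050891
side [-0.19329211 -0.9007062   0.59442149] [-1.87729388  0.60630608 -0.38257458] 557.2960484761661
wrist [0.67471822 0.07833035 0.37175105] [ 2.83052481e+00  8.40276802e-04 -3.22240137e-03] 410.7292470515671
{'clock': 0.15, 'joints': array([-0.10809733,  0.47762481,  0.02236788,  1.55621879, -0.01148235,
        1.10927556, -0.08311404]), 'qvel': array([-9.04385842e-04, -5.95693117e-04,  2.33630708e-03, -4.27628133e-03,
       -3.26308093e-04, -9.87716371e-05, -1.54317146e-04]), 'tau': array([ 1.55385478e-03, -5.96924365e+01,  1.60940632e+00, -2.81490952e+01,
        1.26662746e-02,  6.56643446e-03,  5.58682734e-05]), 'tcp_pos': array([ 6.74566101e-01, -2.43388761e-05,  2.41542019e-01]), 'orientation': array([-2.22081750e+00, -2.22079564e+00,  1.68332536e-03]), 'contact_force': array([0.09564158, 0.5483549 , 0.68681086]), 'moment': array([-0.00677584, -0.01271894,  0.01278017]), 'gripper_force': 0.0, 'grip_width': 0.08511129841134493}
```

View pics/scene0.png

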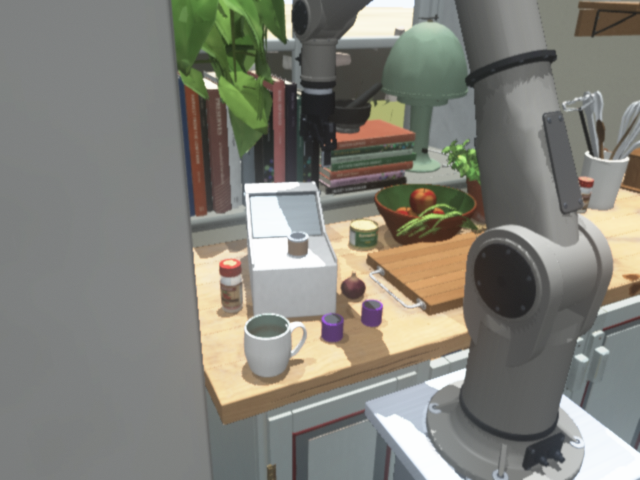

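View pics/side0.png

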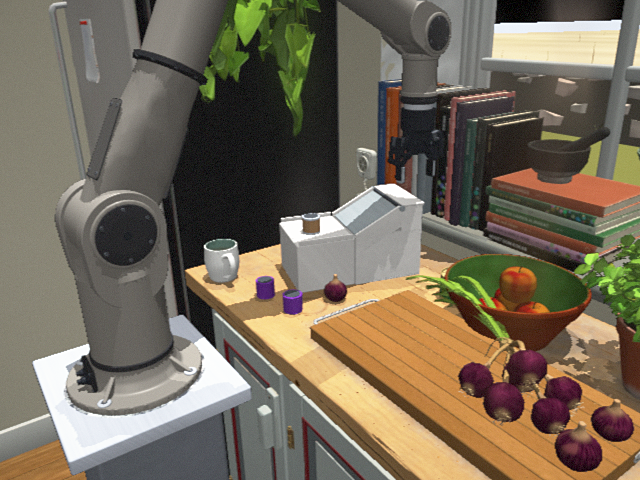

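View pics/wrist0.png

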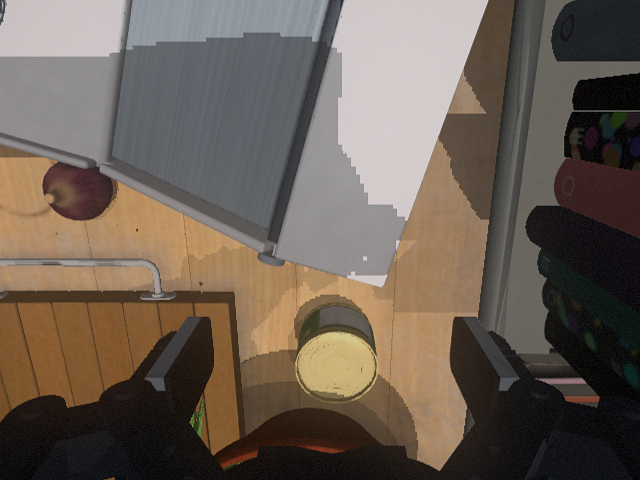

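The scene view shows the tin on the ledge at about (298,243), with the flap behind it at (285,213). The side view shows the tin at (311,224). In the wrist view, the flap and hood are at the top. Next I measure the poses from depth.

```bash
python3 - <<'E'
from h import *
import pickle
rng=lambda P,zl,zh:P[(P[...,2]>zl)&(P[...,2]<zh)&(P[...,0]>.3)&(P[...,0]<.9)&(P[...,1]>0.0)&(P[...,1]<.5)]
ledge=[];hood=[];tin=[]
for n in ['scene','side','wrist']:
    f=pickle.load(open(n+'0.pkl','rb'));P=cloud(f)
    L=rng(P,.116,.124);H=rng(P,.181,.189);T=rng(P,.155,.166)
    hsv=cv2.cvtColor(f['frame'],cv2.COLOR_BGR2HSV)
    for nm,A in (('ledge',L),('hood',H)):
        if len(A)>50:
            q=cv2.minAreaRect((A[:,:2]*1000).astype(np.float32)); print(n,nm,len(A),q,np.round(cv2.boxPoints(q)).tolist())
    br=(hsv[...,0]>5)&(hsv[...,0]<22)&(hsv[...,1]>60)&(P[...,2]>.125)&(P[...,2]<.165)&(P[...,1]>0)&(P[...,1]<.4)&(P[...,0]>.3)&(P[...,0]<.8)
    B=P[br]
    if len(B)>20:
        A=np.c_[2*B[:,:2],np.ones(len(B))];s=np.linalg.lstsq(A,(B[:,:2]**2).sum(1),rcond=None)[0]
        print(n,'band',len(B),B.mean(0),B.min(0),B.max(0),'fit',s[:2],np.sqrt(s[2]+s[0]**2+s[1]**2))
        # top rim
        m=B[:,:2].mean(0); Q=P[(np.hypot(P[...,0]-m[0],P[...,1]-m[1])<.05)&(P[...,2]>.156)&(P[...,2]<.164)]
        print(' rim',len(Q),[] if len(Q)<5 else cv2.minEnclosingCircle((Q[:,:2]*1000).astype(np.float32)))
E
```

```text
scene ledge 2367 ((614.8172607421875, 149.61129760742188), (440.226806640625, 218.02760314941406), 5.570112228393555) [[385.0, 237.0], [406.0, 20.0], [844.0, 62.0], [823.0, 279.0]]
scene hood 956 ((746.8334350585938, 139.8280487060547), (287.3898620605469, 193.207275390625), 84.93792724609375) [[638.0, 5.0], [830.0, -12.0], [856.0, 274.0], [663.0, 291.0]]
side ledge 1961 ((606.5543212890625, 215.878173828125), (548.642822265625, 486.0162048339844), 8.411041259765625) [[300.0, 416.0], [371.0, -65.0], [913.0, 16.0], [842.0, 496.0]]
side hood 1245 ((608.2471313476562, 216.12890625), (549.8515625, 486.65869140625), 8.432515144348145) [[301.0, 417.0], [372.0, -65.0], [916.0, 16.0], [845.0, 497.0]]
side band 199 [0.46734229 0.12186792 0.14022045] [0.45005526 0.11007871 0.12502882] [0.49269954 0.13882188 0.15505133] fit [0.47328579 0.13281769] 0.017549739462677773
 rim 113 ((473.4344482421875, 134.4659423828125), 23.049047470092773)
wrist ledge 20857 ((660.6976928710938, 82.28983306884766), (134.70896911621094, 365.7621765136719), 84.33138275146484) [[472.0, 33.0], [836.0, -3.0], [849.0, 131.0], [485.0, 167.0]]
wrist hood 36753 ((729.2635498046875, 60.40010070800781), (188.5858612060547, 120.76677703857422), 0.00101715256460011) [[635.0, 121.0], [635.0, 0.0], [824.0, 0.0], [824.0, 121.0]]
wrist band 116 [0.56023077 0.03515243 0.14455919] [0.48199028 0.02050025 0.12607084] [0.60797691 0.05836578 0.16461952] fit [ 0.46838585 -0.22008817] 0.2741401760246507
 rim 443 ((601.7177734375, 32.67776107788086), 13.102904319763184)
```

Request:
send_rows([
  {"dx":-30,"dy":20,"dz":15},
  {"dx":-65,"dy":42,"dz":25},
  {"dx":-98,"dy":64,"dz":30},
  {"dx":-130,"dy":86,"dz":40},
  {"dx":-160,"dy":105,"dz":45},
], jaw=85)

```text
$.deltas[0]: bad value
```

Request:
send_rows([
  {"dx":-20,"dy":12},
  {"dx":-35,"dy":20},
  {"dx":-35,"dy":20},
  {"dx":-35,"dy":20},
])

```text
$.deltas[0]: bad value
```

```bash
python3 - <<'E'
from h import *
import pickle
f=grab('wrist'); pickle.dump(f,open('w1.pkl','wb')); cv2.imwrite('pics/w1.png',f['frame'])
P=cloud(f); o=r.get_obs(); print(o['clock'],o['tcp_pos'],f['xyz'],f['orientation'])
for nm,zl,zh in (('ledge',.117,.123),('hood',.182,.188),('tinrim',.157,.1635)):
    m=((P[...,2]>zl)&(P[...,2]<zh)&(f['z_map']>0)).astype(np.uint8)
    k,l,s,c=cv2.connectedComponentsWithStats(m)
    for i in [j for j in range(1,k) if s[j,4]>250]:
        A=P[l==i]; q=cv2.minAreaRect((A[:,:2]*1000).astype(np.float32)); print(nm,s[i],A.mean(0).round(4),np.round(q[0]),np.round(q[1]),q[2])
E
```

```text
0.2 [6.74667765e-01 3.47410255e-06 2.41684059e-01] [0.67476925 0.07833064 0.37188106] [ 2.83054509e+00  7.77455024e-04 -2.87452848e-03]
ledge [    0     0   154   178 17296] [0.5182 0.0969 0.1189] [521.  87.] [96. 89.] 89.95860290527344
ledge [112   0  27 160 814] [0.5564 0.0952 0.1218] [555.  92.] [88.  6.] 73.00222778320312
ledge [566   0  74  58 385] [0.8113 0.1174 0.12  ] [822. 112.] [22. 48.] 52.594825744628906
ledge [537 112  57 141 825] [0.8203 0.0361 0.12  ] [824.  33.] [87. 20.] 75.44425964355469
ledge [524 363  63  24 901] [ 0.8359 -0.1041  0.1187] [ 835. -103.] [16. 46.] 88.93209838867188
hood [  262     0   226   288 35897] [0.6926 0.0666 0.1838] [689.  63.] [138.  62.] 73.28026580810547
hood [598 243  42  53 501] [0.8101 0.0072 0.185 ] [812.   6.] [28. 12.] 68.5098648071289
hood [612 302  16  37 282] [ 0.8199 -0.0225  0.1851] [820. -24.] [ 4. 20.] 4.767111778259277
hood [616 341  17  57 424] [ 0.8288 -0.0522  0.185 ] [830. -54.] [ 6. 34.] 13.475363731384277
tinrim [ 206    0   73  212 4759] [0.6291 0.081  0.1603] [628.  78.] [102.  16.] 73.7791748046875
tinrim [613   0  27  48 459] [0.808  0.1151 0.1603] [810. 114.] [ 8. 24.] 33.49031448364258
tinrim [ 571  112   69  165 1423] [0.8205 0.036  0.1603] [824.  33.] [87. 20.] 75.46703338623047
tinrim [179 205  91  28 464] [0.6112 0.0241 0.1602] [616.  21.] [ 6. 49.] 74.60951232910156
```

View pics/w1.png

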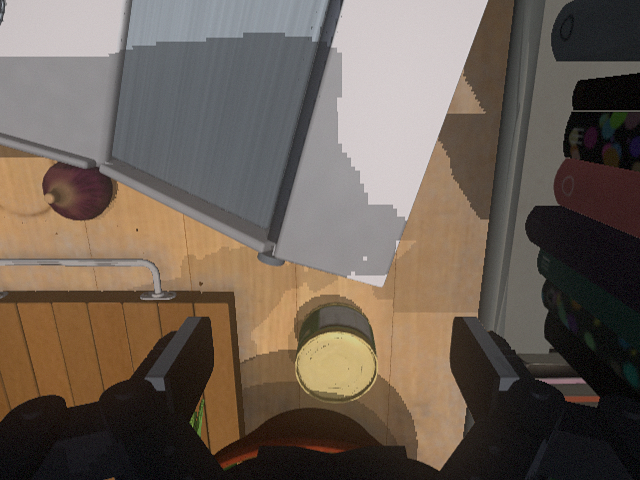

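The picture is unchanged because the rows were refused; they probably need all six keys. The hood edge puts the caddy's yaw at about -16.7°.

Request:
send_rows([
  {"dx":-30,"dy":20,"dz":15,"rx":0,"ry":0,"rz":-4},
  {"dx":-65,"dy":42,"dz":25,"rx":0,"ry":0,"rz":-8},
  {"dx":-98,"dy":64,"dz":30,"rx":0,"ry":0,"rz":-12},
  {"dx":-130,"dy":86,"dz":40,"rx":0,"ry":0,"rz":-16.6},
  {"dx":-160,"dy":105,"dz":45,"rx":0,"ry":0,"rz":-16.6},
], jaw=85)

```text
clock: 0.62
tcp_pos: [0.5133, 0.1064, 0.288]
orientation: [-2.522, -1.873, -0.001]
contact_force: [-0.2, 0.9, 0.5]
grip_width: 0.0851
gripper_force: 0.0
```

Request:
send_rows([
  {"dx":-20,"dy":12,"dz":0,"rx":0,"ry":0,"rz":0},
  {"dx":-35,"dy":20,"dz":0,"rx":0,"ry":0,"rz":0},
  {"dx":-35,"dy":20,"dz":0,"rx":0,"ry":0,"rz":0},
  {"dx":-35,"dy":20,"dz":0,"rx":0,"ry":0,"rz":0},
])

```text
clock: 0.95
tcp_pos: [0.4797, 0.1253, 0.2876]
orientation: [2.517, 1.879, 0.001]
contact_force: [-0.0, -0.1, -0.2]
grip_width: 0.0852
gripper_force: 0.0
```

```bash
python3 - <<'E'
from h import *
import pickle
f=grab('wrist'); pickle.dump(f,open('w2.pkl','wb')); cv2.imwrite('pics/w2.png',f['frame'])
P=cloud(f); o=r.get_obs(); print(o['clock'],o['tcp_pos'],o['orientation'],f['xyz'],f['orientation'],o['grip_width'])
for nm,zl,zh in (('ledge',.117,.123),('rail',.127,.133),('hood',.182,.188),('tinrim',.157,.1635)):
    m=((P[...,2]>zl)&(P[...,2]<zh)&(f['z_map']>0)).astype(np.uint8)
    k,l,s,c=cv2.connectedComponentsWithStats(m)
    for i in [j for j in range(1,k) if s[j,4]>250]:
        A=P[l==i]; q=cv2.minAreaRect((A[:,:2]*1000).astype(np.float32)); print(nm,s[i],A.mean(0).round(4),np.round(q[0]),np.round(q[1]),q[2])
# fingers
m=(f['z_map']>0)&(P[...,2]>.19)
A=P[m]; print('low finger z',np.percentile(A[:,2],[0,.5,2,5,20]) if len(A) else None)
E
```

```text
1.0 [0.48047377 0.12462816 0.28747828] [2.51856237e+00 1.87701078e+00 8.40779799e-04] [0.50181768 0.20040722 0.41792471] [ 2.80393841 -0.40662044 -0.06328004] 0.08533991992691466
ledge [  249    74   193   220 32948] [0.5001 0.1453 0.1189] [491. 142.] [163. 138.] 73.53540802001953
ledge [ 433   83   28  204 1423] [0.5659 0.128  0.1215] [565. 121.] [150.   7.] 73.20914459228516
rail [ 281   66  160    9 1190] [0.5262 0.2184 0.1285] [527. 218.] [  5. 104.] 73.36270904541016
rail [ 448   82   48  211 3932] [0.5809 0.1233 0.13  ] [579. 117.] [149.  17.] 72.9715576171875
rail [256 294 167   7 944] [0.4674 0.0657 0.1286] [468.  65.] [  5. 129.] 73.59341430664062
rail [431 294  64  11 260] [0.5545 0.0408 0.13  ] [559.  38.] [ 6. 47.] 74.5384521484375
hood [616 285  24  61 465] [0.6502 0.0204 0.1834] [653.  24.] [43. 13.] 66.33221435546875
tinrim [562  60  76  12 353] [0.649  0.1814 0.1604] [658. 179.] [ 6. 41.] 73.42384338378906
tinrim [ 542   79   76  232 5836] [0.6367 0.1069 0.1603] [635. 101.] [150.  18.] 73.34716033935547
tinrim [ 287  187   66   64 3221] [0.4752 0.1373 0.1591] [475. 137.] [42. 42.] 65.12664794921875
tinrim [522 312  77  12 395] [0.61   0.0243 0.1603] [616.  21.] [ 6. 51.] 74.40531158447266
low finger z [0.2876444  0.29133342 0.29594154 0.30242218 0.32628854]
```

View pics/w2.png

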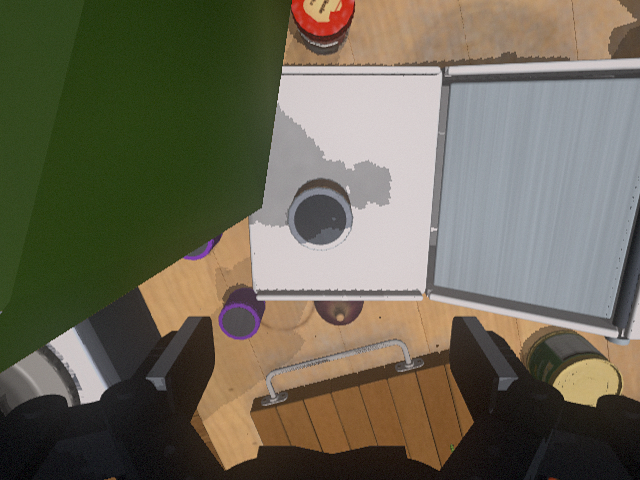

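The tin is at (320,220) in front of the far edge at x≈435. A green leaf blocks the upper left, so I'll check how close it is before descending.

```bash
python3 - <<'E'
from h import *
import pickle
f=pickle.load(open('w2.pkl','rb'));P=cloud(f)
print(f['z_map'][[50,150,200,300,340],[100,150,200,100,20]], P[150,150],P[50,250],P[200,250])
for n in ['scene','side']:
    f=grab(n);P=cloud(f);h=cv2.cvtColor(f['frame'],cv2.COLOR_BGR2HSV)
    g=(h[...,0]>30)&(h[...,0]<75)&(h[...,1]>80)&(f['z_map']>0)&(P[...,0]<.75)&(P[...,1]>0.1)&(P[...,2]>.2)
    A=P[g];print(n,len(A),A.min(0),A.max(0),'near',A[(A[:,2]<.7)].min(0) if (A[:,2]<.7).any() else None)
    cv2.imwrite(f'pics/{n}2.png',f['frame'])
E
```

```text
[0. 0. 0. 0. 0.] [0.50181768 0.20040722 0.41792471] [0.50181768 0.20040722 0.41792471] [0.50181768 0.20040722 0.41792471]
scene 10292 [0.26842029 0.19402187 0.33224457] [0.53756132 0.38119785 0.60109473] near [0.26842029 0.19402187 0.33224457]
side 7691 [0.22353799 0.10358856 0.20025012] [0.7499434  0.41910594 0.63331369] near [0.22353799 0.10358856 0.20025012]
```

View pics/side2.png

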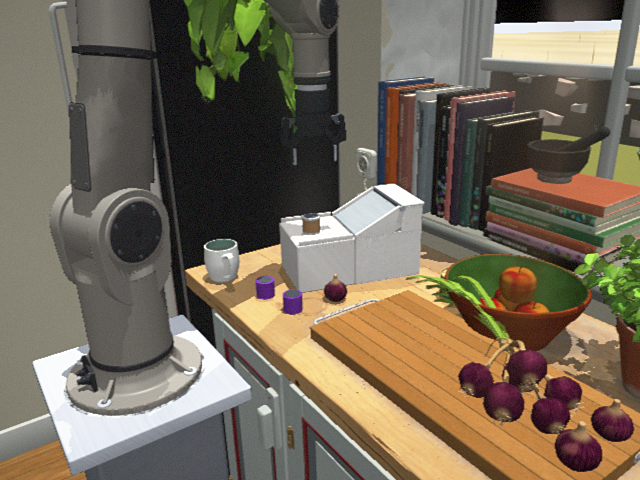

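The leaf sits beside the wrist camera at y>0.19, z>0.33, so descending moves away from it. I'll go straight down and shift sideways once lower.

Request:
send_rows([
  {"dx":0,"dy":0,"dz":-20,"rx":0,"ry":0,"rz":0},
  {"dx":0,"dy":0,"dz":-50,"rx":0,"ry":0,"rz":0},
  {"dx":1,"dy":3,"dz":-80,"rx":0,"ry":0,"rz":0},
  {"dx":2,"dy":7,"dz":-90,"rx":0,"ry":0,"rz":0},
  {"dx":3,"dy":10,"dz":-95,"rx":0,"ry":0,"rz":0},
])

```text
clock: 1.52
tcp_pos: [0.4825, 0.1344, 0.1903]
orientation: [-2.519, -1.875, 0.006]
contact_force: [0.0, -0.1, 0.7]
grip_width: 0.0848
gripper_force: 0.0
```

Request:
send_rows([
  {"dx":0,"dy":0,"dz":-20,"rx":0,"ry":0,"rz":0},
  {"dx":0,"dy":0,"dz":-38,"rx":0,"ry":0,"rz":0},
  {"dx":0,"dy":0,"dz":-52,"rx":0,"ry":0,"rz":0},
  {"dx":0,"dy":0,"dz":-52,"rx":0,"ry":0,"rz":0},
  {"dx":0,"dy":0,"dz":-52,"rx":0,"ry":0,"rz":0},
])

```text
clock: 1.93
tcp_pos: [0.4838, 0.1352, 0.1409]
orientation: [2.519, 1.877, 0.0]
contact_force: [0.5, 0.2, -0.1]
grip_width: 0.0852
gripper_force: 0.0
```

```bash
python3 - <<'E'
from h import *
import pickle
f=grab('wrist'); pickle.dump(f,open('w3.pkl','wb')); cv2.imwrite('pics/w3.png',f['frame'])
P=cloud(f); o=r.get_obs(); print(o['clock'],o['tcp_pos'],o['contact_force'])
t=o['tcp_pos'];u=np.array([.9583,-.2857]);v=np.array([.2857,.9583])
d=P[...,:2]-t[:2]; a=d@u; b=d@v
# fingers: points near |b|<.013, a beyond 42mm
for s in (1,-1):
    m=(f['z_map']>0)&(abs(b)<.015)&(s*a>.040)&(s*a<.060)&(P[...,2]>.1255)
    A=P[m]; print(s,m.sum(),A[:,2].min() if m.any() else '',np.percentile(s*a[m],[1,50,99]))
m=(f['z_map']>0)&(P[...,2]>.157)&(P[...,2]<.163)&(abs(a)<.04)&(abs(b)<.04)
print('tin',m.sum(), cv2.minEnclosingCircle((np.c_[a[m],b[m]]*1000).astype(np.float32)) if m.any() else '')
E
```

```text
1.9833 [0.48421497 0.13533469 0.14154057] [-0.10098884  0.12506462 -0.13623214]
1 11021 0.14107474852735996 [0.04069554 0.04693736 0.05985394]
-1 10605 0.1410008517634474 [0.0407956  0.04712687 0.05980596]
tin 11962 ((-9.330045700073242, -0.8863468170166016), 22.033395767211914)
```

View pics/w3.png

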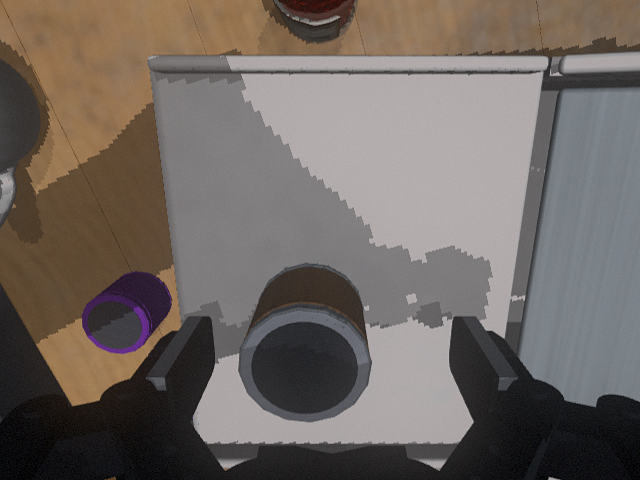

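The fingertips are level with the TCP, and the tin is centred between the fingers at (305,370) with gaps front and back. Next I lower to about 5 mm above the ledge, then push along caddy +x (0.958, -0.286).

Request:
send_rows([
  {"dx":0,"dy":0,"dz":-8,"rx":0,"ry":0,"rz":0},
  {"dx":0,"dy":0,"dz":-16,"rx":0,"ry":0,"rz":0},
  {"dx":0,"dy":0,"dz":-16,"rx":0,"ry":0,"rz":0},
])

```text
clock: 2.23
tcp_pos: [0.4825, 0.1348, 0.1234]
orientation: [-2.519, -1.877, 0.002]
contact_force: [-0.9, -0.3, 0.6]
grip_width: 0.0851
gripper_force: 0.0
```

Request:
send_rows([
  {"dx":4.8,"dy":-1.4,"dz":0,"rx":0,"ry":0,"rz":0},
  {"dx":9.6,"dy":-2.9,"dz":0,"rx":0,"ry":0,"rz":0},
  {"dx":14.4,"dy":-4.3,"dz":0,"rx":0,"ry":0,"rz":0},
  {"dx":19.2,"dy":-5.7,"dz":0,"rx":0,"ry":0,"rz":0},
  {"dx":24,"dy":-7.1,"dz":0,"rx":0,"ry":0,"rz":0},
])

```text
clock: 2.65
tcp_pos: [0.5076, 0.1278, 0.1245]
orientation: [-2.519, -1.877, -0.0]
contact_force: [-0.4, 0.8, 1.1]
grip_width: 0.0849
gripper_force: 0.6
```

Request:
send_rows([
  {"dx":5.7,"dy":-1.7,"dz":0,"rx":0,"ry":0,"rz":0},
  {"dx":11.5,"dy":-3.4,"dz":0,"rx":0,"ry":0,"rz":0},
  {"dx":17.2,"dy":-5.1,"dz":0,"rx":0,"ry":0,"rz":0},
  {"dx":23,"dy":-6.9,"dz":0,"rx":0,"ry":0,"rz":0},
  {"dx":28.7,"dy":-8.6,"dz":0,"rx":0,"ry":0,"rz":0},
])

```text
clock: 3.07
tcp_pos: [0.5355, 0.1193, 0.1241]
orientation: [-2.518, -1.877, 0.002]
contact_force: [-4.2, 0.6, 2.6]
grip_width: 0.0849
gripper_force: 2.0
```

```bash
python3 - <<'E'
from h import *
f=grab('wrist'); cv2.imwrite('pics/w4.png',f['frame'])
P=cloud(f); o=r.get_obs(); t=o['tcp_pos'];print(o['clock'],t,o['contact_force'])
u=np.array([.9583,-.2857]);v=np.array([.2857,.9583])
print('tcp caddy',(t[:2]-[.558,.122])@u,(t[:2]-[.558,.122])@v)
d=P[...,:2]-t[:2]; a=d@u; b=d@v
m=(f['z_map']>0)&(P[...,2]>.157)&(P[...,2]<.163)&(abs(a)<.04)&(abs(b)<.03)
print('tin',m.sum(), cv2.minEnclosingCircle((np.c_[a[m],b[m]]*1000).astype(np.float32)) if m.any() else '')
E
```

```text
3.1167 [0.53686423 0.11883427 0.12423304] [-1.38476182  1.45619142  1.82528966]
tcp caddy -0.019349954554376634 -0.009072209543127006
tin 13798 ((-23.22406005859375, -0.032244861125946045), 21.88536834716797)
```

View pics/w4.png

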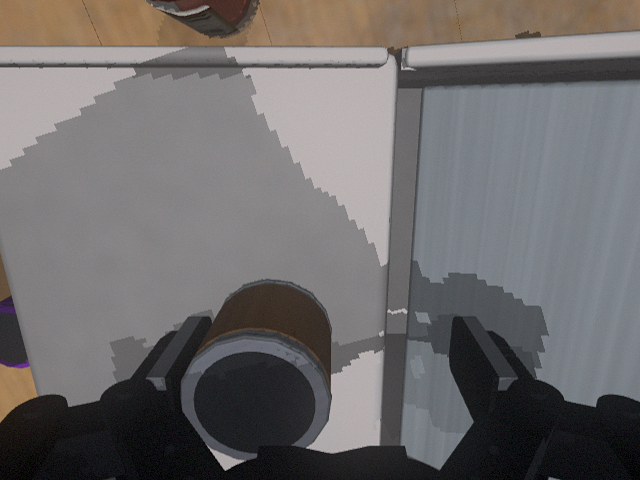

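The tin is upright against the rear finger at (260,390), and the front finger is pressing the flap down. I'll continue about 64 mm so the front finger's far side reaches roughly x = 101 mm.

Request:
send_rows([
  {"dx":10,"dy":-3,"dz":0,"rx":0,"ry":0,"rz":0},
  {"dx":22,"dy":-6.6,"dz":0,"rx":0,"ry":0,"rz":0},
  {"dx":36,"dy":-10.7,"dz":0,"rx":0,"ry":0,"rz":0},
  {"dx":50,"dy":-14.9,"dz":0,"rx":0,"ry":0,"rz":0},
  {"dx":61,"dy":-18.2,"dz":0,"rx":0,"ry":0,"rz":0},
])

```text
clock: 3.53
tcp_pos: [0.5918, 0.1022, 0.1227]
orientation: [-2.512, -1.874, 0.015]
contact_force: [-60.1, 9.5, 37.6]
grip_width: 0.0847
gripper_force: 15.4
```

Request:
send_rows([
  {"dx":0,"dy":0,"dz":0,"rx":0,"ry":0,"rz":0},
  {"dx":0,"dy":0,"dz":0,"rx":0,"ry":0,"rz":0},
  {"dx":0,"dy":0,"dz":0,"rx":0,"ry":0,"rz":0},
])

```text
clock: 3.78
tcp_pos: [0.5908, 0.1025, 0.1231]
orientation: [-2.512, -1.875, 0.015]
contact_force: [-20.6, 3.1, 10.8]
grip_width: 0.0852
gripper_force: 9.7
```

```bash
python3 - <<'E'
from h import *
f=grab('wrist'); cv2.imwrite('pics/w5.png',f['frame'])
P=cloud(f); o=r.get_obs(); t=o['tcp_pos'];print(o['clock'],t,o['contact_force'],o['gripper_force'])
u=np.array([.9583,-.2857]);v=np.array([.2857,.9583])
print('tcp caddy',(t[:2]-[.558,.122])@u,(t[:2]-[.558,.122])@v)
E
```

```text
3.8333 [0.59085583 0.10246517 0.12309996] [-21.69346488   2.81413342  11.25021868] 9.677206469932571
tcp caddy 0.03706683917673236 -0.00933331766115135
```

View pics/w5.png

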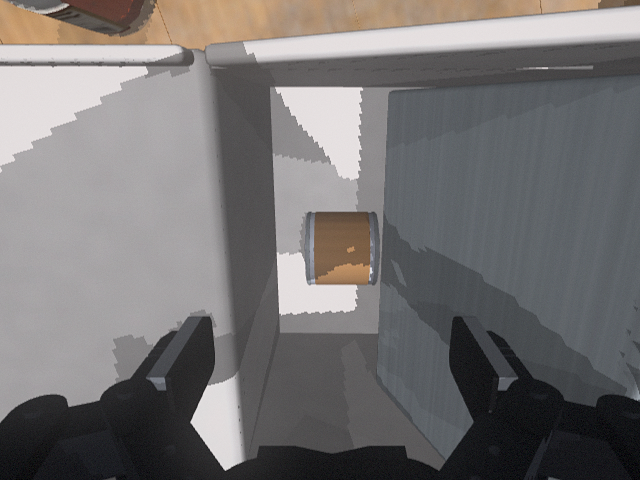

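The tin is lying on the caddy floor at (342,248). I retreat now so the flap can close.

Request:
send_rows([
  {"dx":-14,"dy":4.2,"dz":0,"rx":0,"ry":0,"rz":0},
  {"dx":-28,"dy":8.4,"dz":0,"rx":0,"ry":0,"rz":0},
  {"dx":-42,"dy":12.5,"dz":0,"rx":0,"ry":0,"rz":0},
  {"dx":-55,"dy":16.4,"dz":0,"rx":0,"ry":0,"rz":0},
  {"dx":-68,"dy":20.3,"dz":0,"rx":0,"ry":0,"rz":0},
])

```text
clock: 4.25
tcp_pos: [0.53, 0.1215, 0.1252]
orientation: [2.518, 1.876, 0.005]
contact_force: [0.7, -0.1, 2.2]
grip_width: 0.0849
gripper_force: 1.1
```

Request:
send_rows([
  {"dx":-14,"dy":4.2,"dz":0,"rx":0,"ry":0,"rz":0},
  {"dx":-28,"dy":8.4,"dz":0,"rx":0,"ry":0,"rz":0},
  {"dx":-40,"dy":12,"dz":2,"rx":0,"ry":0,"rz":0},
  {"dx":-44,"dy":13,"dz":20,"rx":0,"ry":0,"rz":0},
  {"dx":-44,"dy":13,"dz":45,"rx":0,"ry":0,"rz":0},
])

```text
clock: 4.67
tcp_pos: [0.4825, 0.1342, 0.1682]
orientation: [-2.517, -1.878, 0.006]
contact_force: [0.6, 0.0, -0.9]
grip_width: 0.0849
gripper_force: 0.0
```

Request:
send_rows([
  {"dx":0,"dy":0,"dz":30,"rx":0,"ry":0,"rz":0},
  {"dx":0,"dy":0,"dz":55,"rx":0,"ry":0,"rz":0},
  {"dx":15,"dy":-5,"dz":75,"rx":0,"ry":0,"rz":0},
  {"dx":35,"dy":-10,"dz":80,"rx":0,"ry":0,"rz":0},
  {"dx":35,"dy":-10,"dz":80,"rx":0,"ry":0,"rz":0},
])

```text
clock: 5.08
tcp_pos: [0.5244, 0.1233, 0.2522]
orientation: [2.518, 1.872, 0.011]
contact_force: [-0.1, 0.3, -0.3]
grip_width: 0.0852
gripper_force: 0.0
```

```bash
python3 - <<'E'
from h import *
f=grab('wrist'); g=grab('side')
cv2.imwrite('pics/end.png',np.hstack([cv2.resize(f['frame'],(400,300)),g['frame'][130:430,150:550]]))
o=r.get_obs(); print(o['clock'],o['tcp_pos'],o['contact_force'])
E
```

```text
5.1833 [0.5202712  0.12402091 0.24943243] [-0.63047949 -0.47863167 -0.49592566]
```

View pics/end.png

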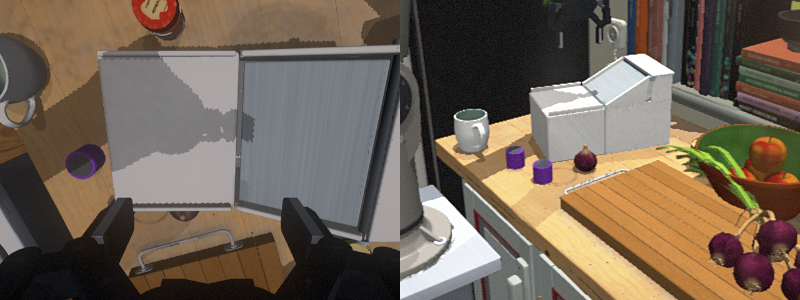

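The ledge is empty, the flap is shut at (315,140), the bystanders are where they stood, and the robot is clear.

```bash
python3 -c "
from bench import r
print(r.hand_in())"
```

```text
the job is handed in; nothing more can be done
None
```

The tin is in the caddy with the flap closed over it and the bystanders where they stood; the job was handed in at about 5.2 s, though the hand-in gave no verdict and the wrist force briefly reached about 70 N (limit 120 N) at the end of the push, against what I couldn't tell.

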